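# Isolate the carving router, release its guard gate and hold it wide

### The arm

A 6-joint arm with a two-finger parallel gripper is mounted at the origin on a cart in front of the work surface, level with it; the furniture and walls round the work are solid. World frame = base frame: x ahead of the robot, y to its left, z up, the work surface at z = 0. Lengths are in m, angles in rad, forces in N, time in s.
With the tool pointing down it reaches from about 0.25 to 0.725 m from the base axis. Payload 4 kg.
Tool frame: the origin (TCP) lies between the finger pads; the fingertips stand 8 mm ahead of it and the grasp point (between the pads) lies 11 mm behind it (bot.tip_reach is the distance from the TCP to the fingertips, in m); z points along the fingers, y is the line along which they close (so a half turn about z gives the same grasp; the last joint's range is limited). The gripper opens to 85 mm and grips with 20 to 120 N. Pads are 22 mm wide; open, the fingers measure 114 mm over their backs; the gripper's body (76 mm by 85 mm) begins 54 mm behind the grasp point. The pads swing forward as they close: fully open they stand 13 mm farther back than shut.
Start: joints at [1.337, 0.241, 0.005, 1.335, 0, 1.571], TCP at [0.116, 0.486, 0.239] pointing down, gripper open.
Joint ranges: [-2.72, 2.72], [-1.05, 1.87], [-1.09, 1.28], [-1.99, 2.15], [-1.42, 1.44], [-3.14, 3.14]. Speed limits (rad/s): [2.79, 2.79, 3.14, 3.14, 3.14, 3.14].

### API

Orientations are given as a unit quaternion [x, y, z, w].
In Python, from workcell import bot gives the robot as it stands.
- The arm moves only by the tool move_arm, never from a script. Its argument "deltas" is a list of rows, each a list of 7 numbers: the opening, from 0 (shut) to 1 (fully open), then the shift along the tool's x, y, z in mm, then the turn, a rotation vector about the tool's x, y, z in degrees. In form: [[gripper, tx, ty, tz, ax, ay, az], ...]. A call has 1 to 10 rows; each row shifts and turns the commanded pose from where the row before left it, along the tool's axes as they then stand; what a row does not reach is not made up. A row lasts 1/12 s, in which the tool goes at most 41.7 mm and 7.16 degrees, less where a joint would pass 70% of its speed; a pose out of reach is approached as far as the arm can. A call is refused whole if a number of a shift passes 41.7 or a number of a turn 7.16, either way. A call with a gripper value outside its range is refused whole. The fingers move at their own pace and stop on an object; the grip force is fixed at half the most. Time passes only in rows, so rows that do not move let the fingers close. It gives the time, the measured TCP pose, the force, the opening and the grip force at its end, in the units of the state.
- bot.get_obs(): the state, without advancing time (a new reading comes with each control period).
- bot.camera(name): name is "scene" or "side" or "wrist"; returns the picture (420x560x3 uint8, blue, green, red); there is no depth.
- bot.calibration(name): a dict with "K" (3x3 intrinsics, pixels), "position" and "orientation" of the camera in the world. Camera axes: x right, y down, z forward; pixel columns grow to the right and rows downward; lengths in m; the calibration is good to about 2 mm. The wrist camera is an equidistant fisheye: a pixel r from the principal point sees the ray r / f radians off the axis. A picture is of the moment at which its call begins: read the wrist's pose just before it. calibration takes no time and is no camera call; for the wrist camera it gives the pose at the moment of the call.
- bot.job_done(): hands the job in; it is judged then, once.
Trained networks look in the newest picture that a camera, given by its name, has taken for a name from the list of things; names that differ only in an ending like _2 or _b are one class to them, and where a whole thing is asked for, a point or a joint stands for the part that bears it (a point fixed in the world has none). Each returns a list of dicts, best first, with "conf" (0 to 1); they miss things now and then, are a little off and sometimes report something else, mostly with a low value. They report only what shows in the picture. A call takes as long as a camera call.
- bot.outline_of(query, camera): "pixels" (420x560 bool, what is visible of it) and "rect" ([left, top, width, height] in pixels, round what is visible of it).
The state is a dict: "clock": time; "joint_pos": joint angles; "joint_vel": joint speeds; "tau": joint torques, N m; "eef_pos": TCP position; "tool_rot": TCP orientation; "ft_force": force on the tool from outside, world axes, zero at the start; "ft_torque": the same for the moment, N m; "grip_width": finger opening in m; "grasp_force": force on a finger pad.
Only numpy, scipy, OpenCV 4.12 (cv2) and the standard library are available. Lean on these libraries where they do the work, as an engineer would, in place of code of your own. Each camera call takes 0.05 s, during which the arm holds its last target. There are 200 camera calls.

### The job

The little carving router behind the clear guard has finished its cut and I want to lift the panel out. Turn the black lock collar on its isolator box clockwise to the locked mark (the double bar), then pinch the sliding bolt's upright tab towards the fixed lug beside it until the bolt is fully drawn out of the gate, where it stays by itself. Then squeeze the catch in the gate's handle, swing the gate out towards you, past the check that stops it part way, and hold it wide open, about square to the guard's front: its spring pulls it back, so finish while still holding it wide, with the collar locked, the bolt drawn and the other things on the bench left where they are.

Things in the scene. Friction and masses are not known exactly. Their poses are not given: they have to be found in the camera images.
- router: Carving router on a grey cabinet base, fixed to the bench, inside an open-topped guard of aluminium posts and clear panes; guard top 280 mm up. Origin: on the table under its base; +z up, -x its front (gate side), +y its latch side with the grey isolator box (top also 280 mm up). Yaw -0.06 to 0.12. All router sizes below are in this frame.
- collar_top (a point): Middle of the top of the lock collar: upright knurled black barrel 44 mm across and 35 mm high, on the isolator box; top 332 mm above the table. A notched flange (68 mm across, top 16 mm above the box) lies under it. Only bare box and marks within 40 mm round the axis, except the bolt's tail on the -y side.
- collar (a joint): Lock collar angle, rad, grows clockwise seen from above. 0 = run mark (one dot), 1.35 = locked mark (two short bars), stop at 1.40; starts between 0 and 0.45. Stays where left (0.08 N m friction). Only at the locked mark (within about 0.1) does the flange's notch face the bolt's tail and let the bolt be drawn; the drawn bolt then keeps the collar there.
- bolt_tab (a point): Sliding bolt's upright tab (moves along router y): this point is in its middle, 325 mm above the table. Tab is 8 mm thick in y, 24 mm wide in x, its top 15 mm above this point. Bolt bar and guide below it reach 24 mm under this point; keep the fingertips above that.
- bolt_lug (a point): Fixed lug beside the tab, on its +y side: 8 mm thick in y, 26 mm wide in x, same height; point in its middle at the tab's height. With the bolt shut the pair measures 34 mm over its outer faces; pinching tab to lug draws the bolt and leaves 18 mm.
- bolt (a joint): Draw of the bolt, m: 0 = shut, its nose 12 mm deep in the keeper loop on the gate's top; 0.016 = fully drawn (stop), clear of the gate. Slides towards router +y against 3 N of friction and stays where left. Stops at about 0.003 if the collar is not at its locked mark.
- gate_hinge (a joint): Angle of the gate, rad: 0 = shut, opens outward (counterclockwise seen from above) to a stop at 1.66; wide open = 1.4 or more. Closing spring 0.2 N m shut to 0.6 N m wide. A sprung roller (the check) meets a lobe from 0.5 to 1.2 and takes about 1.1 N m in all to pass (10 N at the handle). Let go, the gate swings back to about 1.1 or shut.
- hinge_axis (a point): Point on the gate's vertical hinge axis at handle height (323 mm up), at the front corner of the -y side. The handle's middle is 105 mm from it along router +y and 10 mm along +x when shut, and circles it.
- gate: Guard gate, aluminium frame 20 mm thick and 75 mm high with a clear pane, hinged on the -y side; bottom 203 mm, top 278 mm above the table, free edge 168 mm from the hinge axis. Origin on the hinge axis at table height; at joint 0 its axes are the router's, and it turns with the joint.
- handle_grip (a point): Middle of the squeeze handle on the gate's top rail, 323 mm up: a fixed grip bar (inner, 12 mm thick, 62 mm long) and in front of it a parallel steel paddle (8 mm thick), both upright, 36 mm high, lying along the gate (its y). 33 mm over both faces across the gate (its x) at rest, 23 mm squeezed. Bars reach 18 mm above and below this point; beside them it is free to 38 mm under it.
- squeeze (a joint): Travel of the handle's paddle towards the grip bar, m: 0 free, 0.010 fully squeezed. Spring 4 N to 9 N; springs back when let go. It draws the latch tongue out of the latch post: the gate is free from about 0.008 and, once it has swung 0.15 rad, no longer needs the squeeze.
- toolbox_navy: Big navy toolbox, fixed, standing open on the left: its body reaches from x 0.25 to 0.51 and y 0.06 to 0.56 of the world, about 0.2 m high; its raised lid stands close to the robot, x 0.13 to 0.25, y 0.03 to 0.6, up to 0.5 m high. Keep the arm clear of it.
- sanding_block: Cork backed sanding block 59 x 101 x 34 mm lying on the bench in front of the guard; bystander, origin under its middle.
- glue_bottle: White glue bottle, 153 mm high, standing to the right of the guard; bystander, origin under its middle.
- chisel_flat: Chisel with a dark wooden handle, 200 mm long and 23 mm high, lying in front of the guard; bystander, origin under its middle.

How it is judged:
On the way, in this order (a step that is already met when the one before it is completed fails the run):
1. the lock collar is turned to its locked mark (value of joint collar above 1.25 rad and value of joint bolt below 0.006 m), for 0.2 s.
2. the bolt is drawn fully out of the gate's keeper (value of joint bolt above 0.0135 m and value of joint collar above 1.22 rad and value of joint gate_hinge below 0.05 rad), for 0.2 s.
3. the handle catch is squeezed while the gate is still shut (value of joint squeeze above 0.007 m and value of joint gate_hinge below 0.06 rad and value of joint bolt above 0.0125 m).
4. the gate is swung past its check (value of joint gate_hinge above 1.2 rad).
At the end, for the whole second after the job is handed in: The gate stands wide open, at least 1.40 rad (80 degrees), still (under 0.15 rad/s), and the fingers hold it there (more than 1 N between fingers and gate); the collar is still at its locked mark (1.22 rad or more) and the bolt still drawn (12.5 mm or more) (value of joint gate_hinge above 1.4 rad and velocity of joint gate_hinge between -0.15 and 0.15 rad/s and contact force between the fingers and gate above 1 N and value of joint collar above 1.22 rad and value of joint bolt above 0.0125 m); the arm keeps its last pose, push and grip.
It fails at once if the sanding block is disturbed (distance of sanding_block from where it was at the start of the episode above 0.03 m).
It fails at once if the glue bottle is disturbed (distance of glue_bottle from where it was at the start of the episode above 0.03 m or angle between glue_bottle's own z axis and vertical above 0.5 rad).
It fails at once if the chisel flat is disturbed (distance of chisel_flat from where it was at the start of the episode above 0.03 m).
It also fails if it takes over 51 s, if anything falls off the work surface, if the arm or the gripper's body presses on something with over 40 N, if the wrist force passes 120 N, or if a joint passes its speed limit or range.

## Working session

There is one attempt and no reset: what is moved stays moved. The work goes in short steps, Python scripts to look and compute and a tool call to move; the robot and the scene stay as the last step left them, time stands still between calls to the robot, and variables do not carry over. Pictures are saved under pics/ and viewed, at most 10 in all, crops included, and the job is handed in when it is done.

Besides the shell and the picture viewer there is one more tool, called after "Call:" as name(argument=value, ...) on one line, values as JSON. move_arm: Moves the arm, as the interface text tells. Its arguments: {"type":"object","properties":{"deltas":{"type":"array","items":{"type":"array","items":{"type":"number"}}}},"required":["deltas"]}

```bash
mkdir -p pics; ls; python3 - <<'E'
from workcell import bot
import cv2,numpy as np
o=bot.get_obs();print(o['clock'],o['eef_pos'],o['tool_rot'],o['grip_width'])
ims=[]
for n in ['scene','side','wrist']:
    im=bot.camera(n);cv2.imwrite(f'pics/{n}0.png',im);c=bot.calibration(n);print(n,c)
    for q in ['router','collar','collar_top','bolt','bolt_tab','bolt_lug','gate','handle_grip','squeeze','sanding_block','glue_bottle','chisel_flat']:
        try:
            for d in bot.outline_of(q,n)[:2]:
                ys,xs=np.nonzero(d['pixels']);print(q,round(d['conf'],2),d['rect'],xs.mean().round(1),ys.mean().round(1))
        except Exception as e: print(q,e)
E
```

```text
pics
0.0 [0.11569229 0.48578977 0.23838707] [ 1.16632658e-01  9.93174555e-01 -1.05374739e-03 -1.27125638e-04] 0.0853565057306766
scene {'K': array([[415.95971119,   0.        , 275.98338072],
       [  0.        , 415.95971119, 206.97556026],
       [  0.        ,   0.        ,   1.        ]]), 'position': array([-0.24939413, -0.82422001,  0.93330646]), 'orientation': array([ 0.80591468, -0.35425254,  0.19163864, -0.43391393])}
router 0.91 [190.0, 142.3, 144.4, 113.2] 269.3 191.6
collar 0.81 [192.2, 141.8, 25.6, 19.4] 204.0 152.0
collar_top 0.67 [197.0, 145.3, 20.0, 14.0] 204.9 152.0
collar_top 0.63 [209.5, 149.6, 21.2, 12.2] 225.2 157.1
bolt 0.54 [213.1, 147.5, 18.3, 15.0] 226.7 156.1
bolt_tab 0.68 [215.4, 149.7, 19.9, 12.0] 226.7 156.9
bolt_tab 0.39 [186.0, 140.8, 149.6, 115.3] 269.0 191.8
bolt_lug 0.7 [187.2, 137.9, 143.5, 118.2] 269.2 191.6
gate 0.89 [230.5, 155.8, 49.2, 52.2] 254.5 180.6
handle_grip 0.84 [233.8, 158.2, 44.8, 47.5] 254.9 180.8
sanding_block 0.92 [227.2, 253.7, 35.3, 26.5] 244.3 267.3
glue_bottle 0.86 [359.3, 283.0, 19.8, 44.5] 372.0 307.3
chisel_flat 0.71 [252.9,
[... 629 characters left out ...]
3] 261.3 165.7
handle_grip 0.74 [238.4, 248.3, 40.6, 24.1] 256.3 259.0
handle_grip 0.38 [237.2, 136.1, 57.8, 56.6] 261.2 165.3
squeeze 0.5 [244.6, 143.0, 19.0, 19.7] 251.8 150.7
sanding_block 0.59 [238.4, 246.0, 38.8, 24.7] 256.4 258.8
sanding_block 0.5 [383.0, 274.9, 24.5, 37.8] 398.0 296.4
glue_bottle 0.86 [386.3, 278.2, 21.9, 36.8] 397.8 296.8
chisel_flat 0.93 [268.2, 279.2, 60.4, 36.5] 305.8 298.3
wrist {'K': array([[325.1922621 ,   0.        , 282.98837811],
       [  0.        , 325.1922621 , 211.29423383],
       [  0.        ,   0.        ,   1.        ]]), 'position': array([0.04501803, 0.50263974, 0.37389717]), 'orientation': array([0.77645574, 0.61291921, 0.09032039, 0.11527685])}
```

```bash
cat > h.py <<'E'
from workcell import bot
import cv2,numpy as np
from scipy.spatial.transform import Rotation as R
def atz(n,u,v,z):
    c=bot.calibration(n);K=c['K'];d=R.from_quat(c['orientation']).apply([(u-K[0,2])/K[0,0],(v-K[1,2])/K[1,1],1]);p=c['position'];return p+d*(z-p[2])/d[2]
def tri(uv):
    A=np.zeros((3,3));b=np.zeros(3)
    for n,(u,v) in uv.items():
        c=bot.calibration(n);K=c['K'];d=R.from_quat(c['orientation']).apply([(u-K[0,2])/K[0,0],(v-K[1,2])/K[1,1],1]);d/=np.linalg.norm(d)
        M=np.eye(3)-np.outer(d,d);A+=M;b+=M@c['position']
    return np.linalg.solve(A,b)
def proj(n,p):
    c=bot.calibration(n);K=c['K'];q=R.from_quat(c['orientation']).inv().apply(np.array(p)-c['position']);q=np.atleast_2d(q)
    if n=='wrist':
        r=np.hypot(q[:,0],q[:,1]);th=np.arctan2(r,q[:,2]);f=K[0,0]*th/np.maximum(r,1e-9);return np.c_[q[:,0]*f+K[0,2],q[:,1]*f+K[1,2]]
    return np.c_[q[:,0]/q[:,2]*K[0,0]+K[0,2],q[:,1]/q[:,2]*K[1,1]+K[1,2]]
E
python3 - <<'E'
from h import *
a=cv2.imread('pics/scene0.png')[130:270,180:340];b=cv2.imread('pics/side0.png')[100:240,175:335]
cv2.imwrite('pics/a.png',np.hstack([cv2.resize(x,None,fx=2.5,fy=2.5,interpolation=2) for x in (a,b)])); 
im=cv2.imread('pics/scene0.png')
cv2.imwrite('pics/b.png',np.vstack([cv2.resize(x,(800,600))for x in [im]]))
print(atz('scene',204,147,.332),atz('side',198,127,.332),tri({'scene':(226.7,156.9),'side':(225,140)}))
for q,uv in dict(sand=((244,267),(256,259),.017),glue=((372,307),(398,296.5),.075),ch=((282,303),(305.8,298.3),.012)).items(): print(q,0) if 0 else print(q,atz('scene',*uv[0],uv[2]),atz('side',*uv[1],uv[2]))
E
```

```text
[0.53089998 0.21789577 0.332     ] [0.54417849 0.23144558 0.332     ] [0.56934106 0.14964601 0.30401548]
sand [ 0.44195466 -0.05008719  0.017     ] [ 0.44359306 -0.05215139  0.017     ]
glue [ 0.52252494 -0.47669833  0.075     ] [ 0.52799351 -0.47492337  0.075     ]
ch [ 0.4113142  -0.24499795  0.012     ] [ 0.41643832 -0.25480712  0.012     ]
```

View pics/a.png

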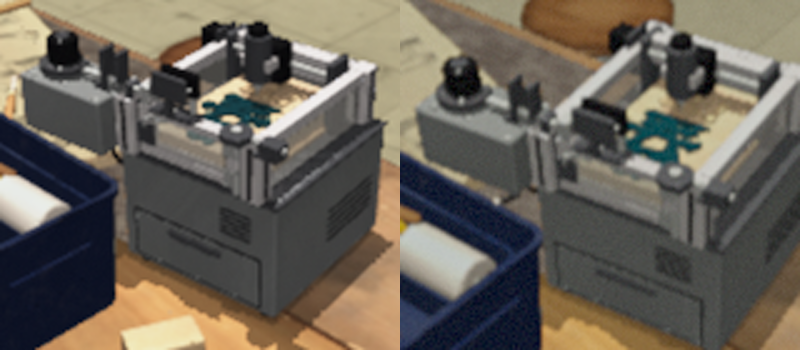

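View pics/b.png

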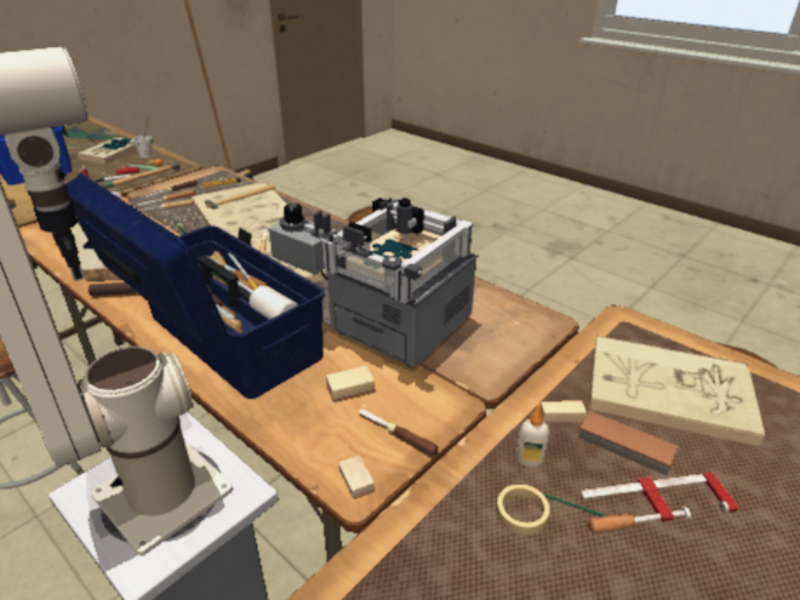

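Call:
move_arm(deltas=[[1,5,0,-40,0,0,0],[1,5,0,-40,0,0,0],[1,0,0,-40,0,0,0],[1,0,0,-40,0,0,0],[1,0,0,-40,0,0,0],[1,0,0,-40,0,0,0],[1,0,0,-40,0,0,0],[1,0,0,-40,0,0,0],[1,0,0,-30,0,0,0]])

```text
clock: 2.7
eef_pos: [0.1037, 0.4775, 0.5483]
tool_rot: [0.117, 0.993, 0.025, 0.002]
ft_force: [0.4, 0.9, 0.2]
grip_width: 0.085
grasp_force: 0.0
```

Call:
move_arm(deltas=[[1,-30,-25,-3,0,0,0],[1,-30,-25,0,0,0,0],[1,-30,-25,0,0,0,0],[1,-30,-25,0,0,0,0],[1,-30,-25,0,0,0,0],[1,-30,-25,0,0,0,0],[1,-30,-25,0,0,0,0],[1,-30,-25,0,0,0,0],[1,-30,-25,0,0,0,0],[1,-30,-25,0,0,0,0]])

```text
clock: 3.53
eef_pos: [0.3362, 0.1603, 0.5378]
tool_rot: [0.117, 0.993, 0.021, 0.001]
ft_force: [0.3, 0.2, -0.8]
grip_width: 0.0853
grasp_force: 0.0
```

```bash
python3 - <<'E'
from h import *
o=bot.get_obs();print(o['clock'],o['eef_pos'],o['tool_rot'],o['joint_pos'].round(3))
c=bot.calibration('wrist');im=bot.camera('wrist');cv2.imwrite('pics/w1.png',im);print(c['position'],R.from_quat(c['orientation']).as_matrix().round(3))
for q in ['collar','bolt_tab','bolt_lug','gate','squeeze']:
    for d in bot.outline_of(q,'wrist')[:2]:
        ys,xs=np.nonzero(d['pixels']);print(q,round(d['conf'],2),d['rect'],xs.mean().round(1),ys.mean().round(1))
E
```

```text
3.5333 [0.33617942 0.16031684 0.53777028] [0.11655862 0.99297101 0.02052465 0.00118237] [0.418 0.055 0.575 2.067 0.034 0.652]
[0.26440651 0.17111317 0.67242304] [[ 0.232  0.929  0.288]
 [ 0.972 -0.234 -0.029]
 [ 0.04   0.287 -0.957]]
collar 0.96 [340.7, 285.5, 44.3, 50.8] 359.8 311.9
collar 0.47 [179.5, 249.2, 203.8, 118.2] 282.8 309.0
bolt_tab 0.81 [265.3, 315.5, 74.8, 46.6] 303.2 333.9
bolt_lug 0.76 [182.8, 247.5, 201.3, 118.6] 282.4 309.1
gate 0.57 [180.6, 304.7, 91.1, 59.8] 230.3 335.0
squeeze 0.18 [36.8, 284.6, 36.0, 36.9] 56.1 300.0
squeeze 0.17 [183.6, 249.6, 200.7, 118.0] 282.2 309.3
```

View pics/w1.png

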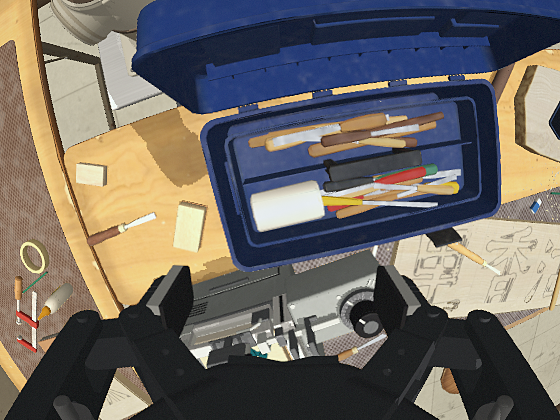

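Call:
move_arm(deltas=[[1,-30,5,10,0,0,0],[1,-30,5,15,0,0,0],[1,-30,5,15,0,0,0],[1,-30,5,15,0,0,0],[1,0,0,0,0,0,0],[1,0,0,0,0,0,0]])

```text
clock: 4.33
eef_pos: [0.4588, 0.1585, 0.4817]
tool_rot: [0.115, 0.993, 0.02, -0.001]
ft_force: [0.1, 0.3, -0.6]
grip_width: 0.0854
grasp_force: 0.0
```

```bash
python3 - <<'E'
from h import *
o=bot.get_obs();print(o['clock'],o['eef_pos'],o['tool_rot'],o['joint_pos'].round(3))
c=bot.calibration('wrist');im=bot.camera('wrist');cv2.imwrite('pics/w2.png',im);np.save('w2.npy',np.r_[c['position'],c['orientation']]);print(c['position'])
for q in ['collar','bolt_tab','bolt_lug','gate','squeeze']:
    for d in bot.outline_of(q,'wrist')[:2]:
        ys,xs=np.nonzero(d['pixels']);print(q,round(d['conf'],2),d['rect'],xs.mean().round(1),ys.mean().round(1))
cv2.imwrite('pics/w2c.png',cv2.resize(im[130:350,130:430],(800,586),interpolation=cv2.INTER_CUBIC))
E
```

```text
4.3333 [0.45876779 0.15849905 0.48172642] [ 1.15191856e-01  9.93143356e-01  1.99163531e-02 -6.69824328e-04] [0.31  0.249 0.649 1.955 0.037 0.541]
[0.38747023 0.16918306 0.61663611]
collar 0.85 [333.9, 219.4, 61.1, 67.0] 362.4 249.6
collar 0.34 [57.3, 165.1, 68.7, 38.6] 88.1 185.6
bolt_tab 0.61 [242.3, 257.8, 94.8, 56.4] 286.6 283.1
bolt_tab 0.43 [107.8, 253.2, 145.3, 86.4] 205.5 294.6
bolt_lug 0.69 [97.3, 184.9, 307.6, 176.6] 280.2 264.5
gate 0.87 [108.2, 255.5, 143.7, 83.4] 204.9 294.9
squeeze 0.56 [189.3, 287.9, 21.1, 29.8] 200.7 302.7
squeeze 0.47 [57.1, 164.8, 69.8, 38.8] 87.1 186.2
```

View pics/w2c.png

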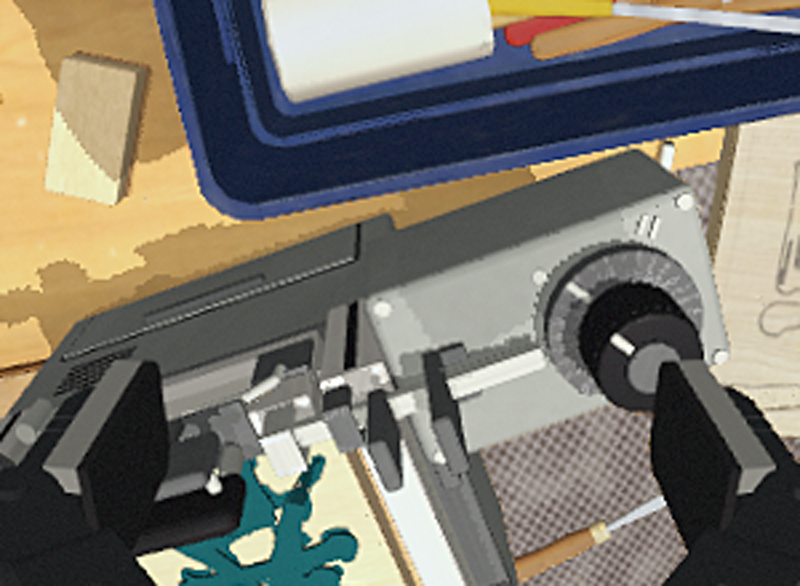

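```bash
cat >> h.py <<'E'
def wz(pose,u,v,z):
    K=bot.calibration('wrist')['K'];x,y=(u-K[0,2]),(v-K[1,2]);r=np.hypot(x,y);t=r/K[0,0]
    d=R.from_quat(pose[3:]).apply([np.sin(t)*x/r,np.sin(t)*y/r,np.cos(t)]);p=pose[:3];return p+d*(z-p[2])/d[2]
E
python3 - <<'E'
from h import *
P=np.load('w2.npy')
for n,u,v,z in [('collar',655,367,.332),('flange c',620,318,.296),('pointer',622,345,.332),('fl mark',577,290,.296),('dot',540,277,.28),('bars',648,225,.28),('scr1',685,200,.282),('scr2',381,308,.282),('scr3',720,356,.282),
 ('barR',545,355,.301),('barL',290,425,.301),('tabtop near',377,393,.34),('tabtop far',392,485,.34),('lugtop near',440,350,.34),('lugtop far',458,478,.34)]:
    print(n,wz(P,130+u*.375,130+v*.3754,z).round(4))
E
```

```text
collar [0.553  0.2381 0.332 ]
flange c [0.5467 0.2346 0.296 ]
pointer [0.54   0.2265 0.332 ]
fl mark [0.5296 0.2187 0.296 ]
dot [0.5267 0.2067 0.28  ]
bars [0.5156 0.2564 0.28  ]
scr1 [0.5079 0.2736 0.282 ]
scr2 [0.523  0.1388 0.282 ]
scr3 [0.5856 0.2815 0.282 ]
barR [0.5523 0.2003 0.301 ]
barL [0.558  0.0907 0.301 ]
tabtop near [0.5315 0.1347 0.34  ]
tabtop far [0.5719 0.1303 0.34  ]
lugtop near [0.5202 0.1604 0.34  ]
lugtop far [0.5752 0.1553 0.34  ]
```

Call:
move_arm(deltas=[[1,0,0,0,2.3,0,0],[1,-18,24,20,0,0,0],[1,-18,24,20,0,0,0],[1,-18,24,20,0,0,0],[1,-17,25,20,0,0,0],[1,0,0,0,0,0,0],[1,0,0,0,0,0,0]])

```text
clock: 5.22
eef_pos: [0.5504, 0.2357, 0.4015]
tool_rot: [0.116, 0.993, -0.0, -0.003]
ft_force: [-0.8, -0.9, 1.3]
grip_width: 0.085
grasp_force: 0.0
```

```bash
python3 - <<'E'
from h import *
o=bot.get_obs();print(o['clock'],o['eef_pos'],o['tool_rot'],o['joint_pos'].round(3))
c=bot.calibration('wrist');im=bot.camera('wrist');cv2.imwrite('pics/w3.png',im);np.save('w3.npy',np.r_[c['position'],c['orientation']]);print(c['position'])
# overlay predicted collar top circle and tool axis point
for (cx,cy),col in [((.550,.237),(0,255,0)),((.553,.238),(0,0,255))]:
    a=np.linspace(0,6.28,40);
    for r,z in [(.022,.332),(.034,.296)]:
        p=proj('wrist',np.c_[cx+r*np.cos(a),cy+r*np.sin(a),0*a+z])
        for q in p: cv2.circle(im,tuple(int(t) for t in q.round()),0,col,-1)
cv2.imwrite('pics/w3c.png',cv2.resize(im[110:350,100:420],(800,600),interpolation=cv2.INTER_CUBIC))
for q in ['collar','collar_top','bolt_tab','squeeze','handle_grip']:
    for d in bot.outline_of(q,'wrist')[:2]:
        ys,xs=np.nonzero(d['pixels']);print(q,round(d['conf'],2),d['rect'],xs.mean().round(1),ys.mean().round(1))
E
```

```text
5.2167 [0.55039033 0.23566927 0.40150024] [ 1.15895286e-01  9.93257867e-01 -3.17991873e-04 -2.64427843e-03] [0.404 0.481 0.773 1.868 0.002 0.636]
[0.48026111 0.25182796 0.53647741]
collar 0.82 [243.7, 167.8, 85.1, 87.5] 285.8 208.9
collar_top 0.34 [122.0, 217.7, 120.9, 68.1] 179.1 251.2
bolt_tab 0.7 [126.8, 219.4, 120.0, 69.9] 179.6 251.3
bolt_tab 0.2 [10.3, 223.0, 146.1, 93.8] 80.3 274.5
squeeze 0.82 [34.7, 252.4, 61.2, 43.0] 67.9 276.3
handle_grip 0.88 [10.9, 225.2, 146.0, 89.7] 80.1 274.9
```

View pics/w3c.png

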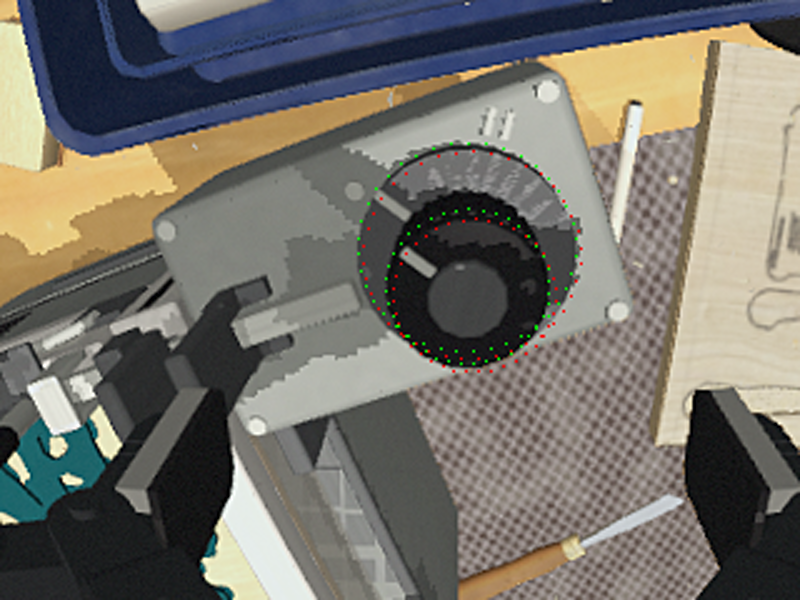

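```bash
python3 - <<'E'
from h import *
P=np.load('w3.npy')
W=lambda u,v,z: wz(P,100+u*.4,110+v*.4,z)
s=[W(u,v,.281)[:2] for u,v in [(547,90),(167,230),(257,425),(618,311)]]
for a,b in [(1,0),(2,3),(0,3),(1,2)]: d=s[b]-s[a];print(np.linalg.norm(d).round(4),np.degrees(np.arctan2(d[1],d[0])).round(2))
print(np.mean(s,0))
c=np.array([.550,.2365])
for n,u,v,z in [('flmark',395,206,.296),('ptr',418,262,.332),('dot',355,190,.28),('bars',497,124,.28)]:
    d=W(u,v,z)[:2]-c;print(n,np.linalg.norm(d).round(4),np.degrees(np.arctan2(d[1],d[0])).round(1))
for n,u,v,z in [('bolt tail end',360,295,.299),('tail',238,330,.299)]: print(n,W(u,v,z))
E
```

```text
0.1348 96.34
0.1351 96.01
0.0786 6.28
0.0778 6.03
[0.55466436 0.21073227]
flmark 0.0256 -139.1
ptr 0.0146 -137.7
dot 0.0387 -128.7
bars 0.0394 150.8
bolt tail end [0.55499698 0.20235881 0.299     ]
tail [0.55762833 0.16010225 0.299     ]
```

Call:
move_arm(deltas=[[1,0,1,29,0,0,0],[1,0,0,29,0,0,0],[1,0,0,29,0,0,0],[0,0,0,0,0,0,0],[0,0,0,0,0,0,0],[0,0,0,0,0,0,0],[0,0,0,0,0,0,0],[0,0,0,0,0,0,0]])

```text
clock: 6.18
eef_pos: [0.5523, 0.2375, 0.3217]
tool_rot: [0.116, 0.993, 0.004, 0.003]
ft_force: [0.2, 3.5, 7.3]
grip_width: 0.042
grasp_force: 62.8
```

Call:
move_arm(deltas=[[0,0,0,0,0,0,6.7],[0,0,0,0,0,0,6.7],[0,0,0,0,0,0,6.7],[0,0,0,0,0,0,6.7],[0,0,0,0,0,0,6.7],[0,0,0,0,0,0,6.7],[0,0,0,0,0,0,6.7],[0,0,0,0,0,0,6.7],[0,0,0,0,0,0,6.7],[0,0,0,0,0,0,6.7]])

```text
clock: 7.02
eef_pos: [0.551, 0.2364, 0.3217]
tool_rot: [0.647, 0.762, 0.003, 0.0]
ft_force: [-4.0, -0.2, 8.5]
grip_width: 0.0419
grasp_force: 63.0
```

Call:
move_arm(deltas=[[0,0,0,0,0,0,0],[0,0,0,0,0,0,0]])

```text
clock: 7.18
eef_pos: [0.551, 0.2364, 0.3217]
tool_rot: [0.645, 0.764, 0.003, 0.0]
ft_force: [-4.7, -0.1, 8.4]
grip_width: 0.0417
grasp_force: 62.9
```

```bash
python3 - <<'E'
from h import *
o=bot.get_obs();print(o['clock'],o['eef_pos'],o['tool_rot'],o['joint_pos'].round(3),o['ft_torque'],o['ft_force'])
x=R.from_quat(o['tool_rot']).as_matrix();print(x.round(3),np.degrees(np.arctan2(x[1,0],x[0,0])))
E
```

```text
7.1833 [0.55104095 0.23640839 0.32165988] [6.45460445e-01 7.63786540e-01 3.30030445e-03 2.07807706e-04] [0.404 0.433 0.489 1.621 0.003 1.807] [-0.09952142  0.90375312 -0.08254353] [-4.73898817 -0.0569509   8.36593052]
[[-0.167  0.986  0.005]
 [ 0.986  0.167  0.005]
 [ 0.004  0.005 -1.   ]] 99.59965660702909
```

Call:
move_arm(deltas=[[0,0,0,0,0,0,1],[0,0,0,0,0,0,1],[0,0,0,0,0,0,0],[0,0,0,0,0,0,0]])

```text
clock: 7.52
eef_pos: [0.551, 0.2364, 0.3217]
tool_rot: [0.659, 0.752, 0.003, 0.0]
ft_force: [-4.0, -0.1, 8.0]
grip_width: 0.0416
grasp_force: 62.9
```

```bash
python3 - <<'E'
from h import *
o=bot.get_obs();print(o['ft_torque'],o['ft_force'])
x=R.from_quat(o['tool_rot']).as_matrix();print(np.degrees(np.arctan2(x[1,0],x[0,0])))
E
```

```text
[-0.08463629  0.95391301 -0.06534618] [-3.96015204 -0.0690359   7.96055882]
97.61092422028923
```

Call:
move_arm(deltas=[[1,0,0,0,0,0,0],[1,0,0,0,0,0,0],[1,0,0,-1,0,0,0],[1,0,0,-35,0,0,0],[1,0,0,-40,0,0,-6.8],[1,0,0,0,0,0,-6.8],[1,0,0,0,0,0,-6.8],[1,0,0,0,0,0,-6.8],[1,0,0,0,0,0,-6.8],[1,0,0,0,0,0,-6.8]])

```text
clock: 8.35
eef_pos: [0.5512, 0.2358, 0.3934]
tool_rot: [0.352, 0.936, 0.001, -0.0]
ft_force: [-0.3, 1.6, -0.7]
grip_width: 0.0857
grasp_force: 0.0
```

Call:
move_arm(deltas=[[0.75,0,0,0,0,0,-6.8],[0.75,0,0,0,0,0,-6.8],[0.75,0,0,0,0,0,-6.8],[0.75,0,0,0,0,0,-6.8],[0.75,0,0,0,0,0,-6.8],[0.75,0,0,0,0,0,-6.8],[0.75,0,0,0,0,0,-6.8],[0.75,0,-31,0,0,0,0],[0.75,0,-31,0,0,0,0],[0.75,0,-31,0,0,0,0]])

```text
clock: 9.18
eef_pos: [0.5608, 0.1427, 0.3929]
tool_rot: [-0.053, 0.999, 0.001, -0.0]
ft_force: [0.2, -0.0, -0.9]
grip_width: 0.0638
grasp_force: 0.0
```

```bash
python3 - <<'E'
from h import *
o=bot.get_obs();print(o['clock'],o['eef_pos'],o['tool_rot'],o['joint_pos'].round(3))
x=R.from_quat(o['tool_rot']).as_matrix();print(np.degrees(np.arctan2(x[1,0],x[0,0])))
c=bot.calibration('wrist');im=bot.camera('wrist');cv2.imwrite('pics/w4.png',im);np.save('w4.npy',np.r_[c['position'],c['orientation']])
y=.108;Rz=R.from_euler('z',y).as_matrix()
def box(cx,cy,hx,hy,z,col):
    p=np.array([[a*hx,b*hy,0] for a,b in [(-1,-1),(1,-1),(1,1),(-1,1)]])@Rz.T+[cx,cy,z]
    for q in proj('wrist',p): cv2.circle(im,tuple(int(t) for t in q.round()),0,col,-1)
m=np.array([.559,.145,0]); 
for s,hx in [(-1,.012),(1,.013)]:
    q=m+Rz@[0,s*.013,0]; box(q[0],q[1],hx,.004,.340,(0,255,0))
cv2.imwrite('pics/w4c.png',cv2.resize(im[110:350,100:420],(800,600),interpolation=cv2.INTER_CUBIC))
E
```

```text
9.1833 [0.56075603 0.14273797 0.39290667] [-5.32735794e-02  9.98579589e-01  8.50409425e-04 -8.51635207e-05] [0.248 0.416 0.649 1.803 0.002 0.142]
-173.8924000638896
```

View pics/w4c.png

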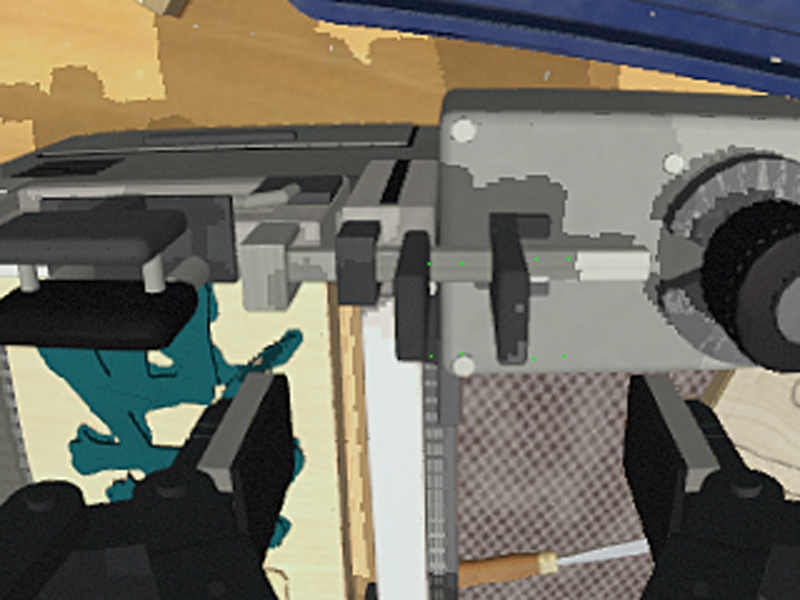

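```bash
python3 - <<'E'
from h import *
P=np.load('w4.npy')
W=lambda u,v,z: wz(P,100+u*.4,110+v*.4,z).round(4)
print(W(398,358,.34),W(430,358,.34),W(498,363,.34),W(528,363,.34),W(463,310,.34),W(463,360,.34))
print('handle',W(195,285,.341),W(185,345,.341),W(190,210,.341),W(188,240,.341))
E
```

```text
[0.5738 0.1279 0.34  ] [0.5729 0.136  0.34  ] [0.5725 0.1532 0.34  ] [0.5717 0.1608 0.34  ] [0.5591 0.1428 0.34  ] [0.5726 0.1443 0.34  ]
handle [0.5597 0.0751 0.341 ] [0.5766 0.0723 0.341 ] [0.5403 0.0736 0.341 ] [0.5481 0.0732 0.341 ]
```

Call:
move_arm(deltas=[[0.75,0,4,0,0,0,0],[0.75,0,3,30,0,0,0],[0.75,0,0,30,0,0,0],[0.75,0,0,15,0,0,0],[0.75,0,0,0,0,0,0],[0.75,0,0,0,0,0,0]])

```text
clock: 9.73
eef_pos: [0.5593, 0.151, 0.3176]
tool_rot: [-0.053, 0.999, 0.001, -0.001]
ft_force: [-0.1, 0.2, 0.1]
grip_width: 0.0639
grasp_force: 0.0
```

Call:
move_arm(deltas=[[0.5,0,0,0,0,0,0],[0.3,0,0,0,0,0,0],[0.1,0,0,0,0,0,0],[0,0,0,0,0,0,0],[0,0,0,0,0,0,0],[0,0,0,0,0,0,0],[0,0,0,0,0,0,0],[0,0,0,0,0,0,0]])

```text
clock: 10.4
eef_pos: [0.5605, 0.1524, 0.3205]
tool_rot: [-0.053, 0.999, 0.003, 0.002]
ft_force: [-1.3, 5.0, 7.3]
grip_width: 0.0151
grasp_force: 60.2
```

Call:
move_arm(deltas=[[0.8,0,0,0,0,0,0],[0.8,0,0,0,0,0,0],[0.8,0,0,-20,0,0,0],[0.8,0,0,-35,0,0,0],[0.8,0,0,-35,0,0,0],[0.8,3,-35,-30,0,0,0],[0.8,4,-36,0,0,0,0],[0.8,4,-36,0,0,0,6.5],[0.8,0,0,0,0,0,6.4],[0.8,0,0,0,0,0,6.4]])

```text
clock: 11.23
eef_pos: [0.56, 0.0438, 0.4351]
tool_rot: [0.121, 0.993, 0.001, -0.0]
ft_force: [0.4, -0.1, 0.0]
grip_width: 0.0685
grasp_force: 0.0
```

Call:
move_arm(deltas=[[0.8,0,0,0,0,0,6.4],[0.8,0,0,0,0,0,6.4],[0.8,0,0,0,0,0,6.4],[0.8,0,0,0,0,0,6.4],[0.8,0,0,0,0,0,6.4],[0.8,0,0,0,0,0,6.4],[0.8,0,0,0,0,0,6.5],[0.8,0,0,0,0,0,6.5],[0.8,0,0,0,0,0,6.5],[0.8,0,0,0,0,0,6.5]])

```text
clock: 12.07
eef_pos: [0.5599, 0.0461, 0.4347]
tool_rot: [0.63, 0.777, 0.001, -0.001]
ft_force: [-0.5, 0.2, -0.0]
grip_width: 0.068
grasp_force: 0.0
```

Call:
move_arm(deltas=[[0.8,0,0,0,0,0,6.5],[0.8,0,0,0,0,0,0]])

```text
clock: 12.23
eef_pos: [0.5599, 0.0461, 0.4347]
tool_rot: [0.671, 0.741, 0.001, -0.001]
ft_force: [-0.2, 0.0, 0.7]
grip_width: 0.0681
grasp_force: 0.0
```

```bash
python3 - <<'E'
from h import *
o=bot.get_obs();print(o['clock'],o['eef_pos'],o['tool_rot'],o['joint_pos'].round(3))
x=R.from_quat(o['tool_rot']).as_matrix();print(np.degrees(np.arctan2(x[1,0],x[0,0])))
c=bot.calibration('wrist');im=bot.camera('wrist');cv2.imwrite('pics/w5.png',im);np.save('w5.npy',np.r_[c['position'],c['orientation']])
cv2.imwrite('pics/w5c.png',cv2.resize(im[80:320,120:440],(800,600),interpolation=cv2.INTER_CUBIC))
for q in ['bolt_tab','squeeze','handle_grip']:
    for d in bot.outline_of(q,'wrist')[:2]:
        ys,xs=np.nonzero(d['pixels']);print(q,round(d['conf'],2),d['rect'],xs.mean().round(1),ys.mean().round(1))
E
```

```text
12.2333 [0.55990699 0.04610986 0.43467211] [ 6.71166484e-01  7.41305034e-01  6.41139571e-04 -1.40939505e-03] [0.081 0.408 0.749 1.912 0.003 1.552]
95.68547895090802
bolt_tab 0.87 [282.6, 4.7, 35.8, 142.4] 296.8 72.6
squeeze 0.73 [267.0, 187.2, 30.7, 77.0] 277.9 224.0
handle_grip 0.92 [260.4, 135.4, 56.1, 194.9] 289.5 236.6
```

View pics/w5c.png

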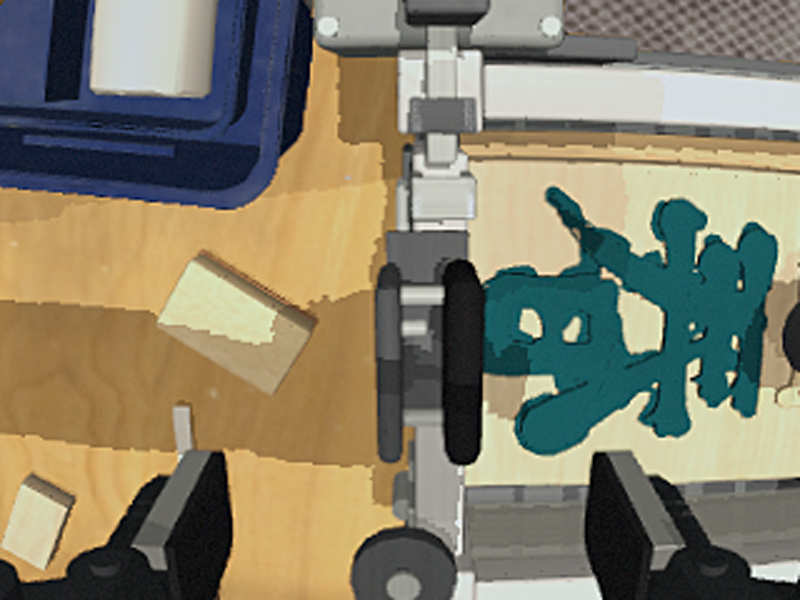

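```bash
python3 - <<'E'
from h import *
P=np.load('w5.npy')
W=lambda u,v,z: wz(P,120+u*.4,80+v*.4,z).round(4)
a,b=W(377,363,.341),W(483,363,.341);print(a,b,b-a)
for u,v in [(377,290),(377,440),(483,290),(483,440),(463,467),(463,265),(430,467),(430,262)]: print(u,v,W(u,v,.341))
print('hinge',W(403,585,.30),W(403,585,.323)); print('bolt nose/keeper',W(443,195,.29))
E
```

```text
[0.5523 0.0383 0.341 ] [0.5837 0.0414 0.341 ] [0.0314 0.0031 0.    ]
377 290 [0.5503 0.0606 0.341 ]
377 440 [0.5544 0.0132 0.341 ]
483 290 [0.5809 0.0636 0.341 ]
483 440 [0.587  0.0164 0.341 ]
463 467 [0.582  0.0065 0.341 ]
463 265 [0.5743 0.0704 0.341 ]
430 467 [0.5717 0.0056 0.341 ]
430 262 [0.5647 0.0703 0.341 ]
hinge [ 0.5701 -0.0684  0.3   ] [ 0.5687 -0.0525  0.323 ]
bolt nose/keeper [0.5692 0.0837 0.29  ]
```

Call:
move_arm(deltas=[[0.8,-9,12,0,0,0,-0.5],[0.8,0,0,30,0,0,0],[0.8,0,0,35,0,0,0],[0.8,0,0,35,0,0,0],[0.8,0,0,19,0,0,0],[0.8,0,0,0,0,0,0],[0.8,0,0,0,0,0,0]])

```text
clock: 13.02
eef_pos: [0.5721, 0.0385, 0.3154]
tool_rot: [0.667, 0.745, -0.0, -0.002]
ft_force: [-0.3, 0.5, 0.1]
grip_width: 0.0684
grasp_force: 0.0
```

Call:
move_arm(deltas=[[0.5,0,0,0,0,0,0],[0.3,0,0,0,0,0,0],[0,0,0,0,0,0,0],[0,0,0,0,0,0,0],[0,0,0,0,0,0,0],[0,0,0,0,0,0,0],[0,0,0,0,0,0,0]])

```text
clock: 13.6
eef_pos: [0.5725, 0.0386, 0.3185]
tool_rot: [0.667, 0.745, 0.001, -0.0]
ft_force: [-3.8, 0.1, 6.0]
grip_width: 0.0221
grasp_force: 60.7
```

Call:
move_arm(deltas=[[0,0.8,-7.4,0,0,0,-4],[0,0.8,-7.4,0,0,0,-4],[0,0.8,-7.4,0,0,0,-4],[0,0,0,0,0,0,0]])

```text
clock: 13.93
eef_pos: [0.55, 0.0369, 0.3184]
tool_rot: [0.585, 0.811, 0.002, 0.0]
ft_force: [-1.6, 1.3, 5.8]
grip_width: 0.022
grasp_force: 61.9
```

Call:
move_arm(deltas=[[0,0.8,-7.4,0,0,0,-4],[0,0.8,-7.4,0,0,0,-4],[0,0.8,-7.4,0,0,0,-4],[0,0.8,-7.4,0,0,0,-4],[0,0.8,-7.4,0,0,0,-4],[0,0.8,-7.4,0,0,0,-4],[0,0.8,-7.4,0,0,0,-4],[0,0.8,-7.4,0,0,0,-4]])

```text
clock: 14.6
eef_pos: [0.4982, 0.0121, 0.3184]
tool_rot: [0.34, 0.94, 0.003, 0.001]
ft_force: [-3.6, 3.6, 8.8]
grip_width: 0.0218
grasp_force: 66.6
```

```bash
cat > g.py <<'E'
from h import *
o=bot.get_obs();h=np.array([.5694,-.0675]);d=o['eef_pos'][:2]-h
x=R.from_quat(o['tool_rot']).as_matrix()
print(o['clock'],o['eef_pos'],'r',np.linalg.norm(d),'gate',np.arctan2(d[1],d[0])-.108-np.arctan2(.105,.015),'tool',np.radians(np.degrees(np.arctan2(x[1,0],x[0,0]))%360-96.2),o['ft_force'],o['ft_torque'],o['grip_width'],o['joint_pos'].round(2))
E
python3 g.py
```

```text
14.6 [0.49818016 0.01214244 0.31838844] r 0.10684186976940886 gate 0.7635233831044774 tool 0.7689099136770131 [-3.5845898   3.64865448  8.84800274] [ 0.21985274  1.16976793 -1.47090882] 0.021781632313203604 [0.02 0.22 0.18 1.53 0.01 0.71]
```

Gate is following rigidly; on through the check.

Call:
move_arm(deltas=[[0,0.8,-7.4,0,0,0,-4],[0,0.8,-7.4,0,0,0,-4],[0,0.8,-7.4,0,0,0,-4],[0,0.8,-7.4,0,0,0,-4],[0,0.8,-7.4,0,0,0,-4],[0,0.8,-7.4,0,0,0,-4],[0,0.8,-7.4,0,0,0,-4]])

```text
clock: 15.18
eef_pos: [0.4678, -0.0321, 0.3184]
tool_rot: [0.102, 0.995, 0.001, 0.0]
ft_force: [-7.9, 1.3, 11.4]
grip_width: 0.0217
grasp_force: 63.0
```

Call:
move_arm(deltas=[[0,0.8,-7.4,0,0,0,-4],[0,0.8,-7.4,0,0,0,-4],[0,0.8,-7.4,0,0,0,-4],[0,0.8,-7.4,0,0,0,-4],[0,0,0,0,0,0,0],[0,0,0,0,0,0,0],[0,0,0,0,0,0,0]])

```text
clock: 15.77
eef_pos: [0.4613, -0.0616, 0.3184]
tool_rot: [-0.036, 0.999, 0.0, -0.0]
ft_force: [-9.5, 0.2, 13.1]
grip_width: 0.0219
grasp_force: 62.4
```

```bash
python3 g.py; python3 - <<'E'
from h import *
a=bot.camera('scene')[120:330,160:400];b=bot.camera('wrist')
cv2.imwrite('pics/e.png',np.hstack([cv2.resize(a,(400,350),interpolation=2),cv2.resize(b,(400,350))]))
E
```

```text
15.7667 [ 0.4613205  -0.06156047  0.31840554] r 0.10824257760155175 gate 1.5497933947223579 tool 1.533945945079086 [-9.54469739  0.15059552 13.103444  ] [-0.31024672  2.26602514 -0.67091883] 0.02190197083921758 [-0.13  0.15  0.1   1.52  0.   -0.2 ]
```

View pics/e.png

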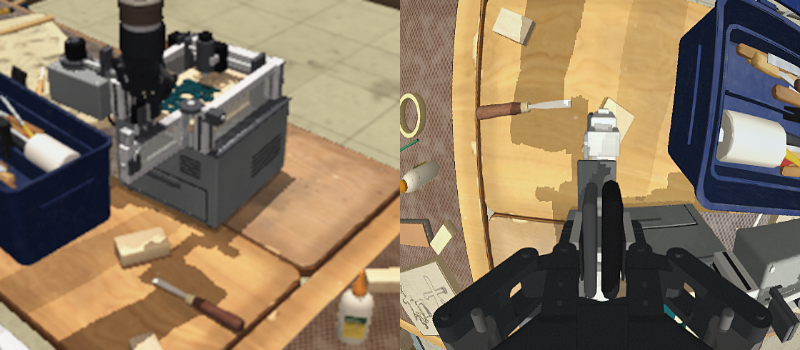

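The left view shows the gate standing square out from the guard. The right (wrist) view shows the fingers holding both handle bars at about (600,240), with the bolt drawn at about (775,300). The bystanders are where they were. The gate reads about 1.54 rad and is still, so I'm handing in.

```bash
python3 -c "
from workcell import bot
print(bot.job_done())"
```

```text
the job is handed in; nothing more can be done
None
```

I handed the job in with the gate held wide open at about 1.54 rad, the collar turned to its locked mark, the bolt drawn and the other things on the bench left in place; the hand-in did not report a verdict.

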